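Set a hex nut on the free magnet block and switch it on

TASK

Take the hex nut out of its sloped bin and set it gently, flat and wholly on the bare round pad of the magnet block that has no nut yet; do not drop it. Once it lies there and you have let go, switch that block on by turning its knob fully clockwise to the stop, like its neighbours' knobs, without touching those two knobs. Leave the other blocks' nuts, the other parts in the bins and the things lying about where they are.

Things in the scene. Friction and masses are not known exactly. Their poses are not given: they have to be found in the camera images.
- nut: The hex nut to move, the only one in the bins: plain steel, 26 mm across flats, 30 mm across corners, 18 mm high, about 60 g, 16 mm hole. Lies flat on the sloping bin floor, held by friction. Origin: centre of its underside; z along the hole's axis, square to the bin floor at the start; x points square out of one flat, flats every 60 degrees. Either face may end up on top.
- bin_hex: Grey bin with the hex nut, one of three equal fixed bins side by side (94 mm pitch, any order). 125 mm long (x), 92 wide (y), walls 2 mm, floor 4 mm thick; side walls rise 34, front and back lips 16 mm above the origin: centre of the underside, 33 mm above the table. x runs up the slope (18 degrees), away from the robot; z square to the floor. Nut starts within 32 mm (x), 6 mm (y) of the middle.
- square1: A square steel nut, 26 mm across, 18 mm high, lying in the square nuts' bin; leave it. Origin: centre of its underside.
- square2: Another square steel nut like square1; leave it.
- collar1: A round steel collar, 28 mm diameter, 18 mm high, lying in the collars' bin; leave it. Origin: centre of its underside.
- collar2: Another round collar like collar1; leave it.
- pad_a (a point): Middle of the top face of the bare round pad (metal, 56 mm diameter, 4 mm proud) of the magnet block without a nut. Three equal fixed grey blocks, 150 mm long (x), 66 wide (y), stand side by side at 70 mm pitch in any order, tops 44 mm above the table. Pad top 48 mm above the table. z up, x away from the robot give or take 0.2 rad.
- grip_a (a point): On the vertical axis of the bare block's black wing knob at gripping height, 70 mm above the table, 77 mm from the pad's middle towards the robot (block's -x). The upright wing is 12 mm thick, 38 long, rises from 5 to 36 mm above the block's top, on a skirt 34 mm wide, 5 high. Site's x lies along the wing and turns with it, z up. Neighbouring knobs' axes are 70 mm away.
- knob_a (a joint): Angle of that knob in rad: 0 is off (wing along the block's x), it grows turning clockwise seen from above, and ends at a hard stop at 1.35 (on). It starts between 0 and 0.3; friction about 0.05 N m; it stays where it is left.
- knob_b: Wing knob of a neighbouring block, same shape, already on at its stop. Do not touch. Origin: on its axis at the block's top.
- knob_c: Wing knob of the other neighbouring block, same, already on. Do not touch.
- held_b: A hex nut like the other, already lying on a neighbouring block's pad. Leave it. Origin: centre of its underside.
- held_c: A hex nut already lying on the other neighbouring block's pad. Leave it.
- hammer: Hammer, 260 mm long, lying on the table to the left of the work; leave it.
- wrench: Wrench, 180 mm long, lying beyond the work; leave it.
- wheel: Spoked dark steel wheel, 136 mm diameter, 22 mm high at the hub, lying flat beyond the work; leave it.
There are look-alikes about, which are no part of the job. What is shaped like the nut but black or brown is not meant.

How it is judged:
On the way, in this order (a step that is already met when the one before it is completed fails the run):
1. the hex nut lies flat, released and at rest, on the bare pad while its knob is still off (((horizontal distance between nut and pad_a below 0.013 m and z of nut in the frame of pad_a between -0.003 and 0.003 m and angle between nut's own z axis and vertical below 0.12 rad) or (horizontal distance between nut and pad_a below 0.013 m and z of nut in the frame of pad_a between 0.015 and 0.021 m and angle between nut's own z axis and vertical above 3.02 rad)) and contact force between the fingers and nut below 0.1 N and linear speed of nut below 0.02 m/s and value of joint knob_a below 0.5 rad), for 0.2 s.
2. the block's knob is turned to its stop with the nut on the pad (((horizontal distance between nut and pad_a below 0.013 m and z of nut in the frame of pad_a between -0.003 and 0.003 m and angle between nut's own z axis and vertical below 0.12 rad) or (horizontal distance between nut and pad_a below 0.013 m and z of nut in the frame of pad_a between 0.015 and 0.021 m and angle between nut's own z axis and vertical above 3.02 rad)) and value of joint knob_a above 1.25 rad), for 0.2 s.
At the end, for the whole second after the job is handed in: The hex nut lies flat (either face up, tilt under 0.12 rad) and at rest with its whole outline on the formerly bare pad (centre within 13 mm of the pad's middle), and that block's knob is within 0.1 rad of its stop (beyond 1.25 rad) (all of step 2 and linear speed of nut below 0.02 m/s); the robot touches nothing.
It fails at once if a neighbouring knob is touched (over 1 N) (contact force between any of knob_b, knob_c and anything else above 1 N).
It fails at once if a nut on a neighbouring block is shifted by more than 8 mm (distance of any of held_b, held_c from where it was at the start of the episode above 0.008 m).
It fails at once if another part in the bins is shifted by more than 25 mm (distance of any of square1, square2, collar1, collar2 from where it was at the start of the episode above 0.025 m).
It fails at once if the hammer, wrench or wheel is shifted by more than 25 mm (distance of any of hammer, wrench, wheel from where it was at the start of the episode above 0.025 m).
It fails at once if the nut is dropped onto the block (falling faster than 0.5 m/s, out of the fingers) (horizontal distance between nut and pad_a below 0.06 m and linear speed of nut above 0.5 m/s and contact force between the fingers and nut below 0.05 N).
It also fails if it takes over 48 s, if anything falls off the work surface, if the arm or the gripper's body presses on something with over 40 N, if the wrist force passes 120 N, or if a joint passes its speed limit or range.

ROBOT

A 7-joint arm with a two-finger parallel gripper is mounted at the origin on the work surface. World frame = base frame: x ahead of the robot, y to its left, z up, the work surface at z = 0. Lengths are in m, angles in rad, forces in N, time in s.
With the tool pointing down it reaches from about 0.425 to 1.025 m from the base axis. Payload 9.4 kg.
Tool frame: the origin (TCP) lies midway between the tips of the shut fingers; the grasp point (between the pads) lies 19 mm behind it; z points along the fingers, y is the line along which they close (so a half turn about z gives the same grasp; the last joint's range is limited). The gripper opens to 85 mm and grips with 20 to 120 N. Pads are 22 mm wide; open, the fingers measure 114 mm over their backs; the gripper's body (76 mm by 85 mm) begins 54 mm behind the grasp point. The pads swing forward as they close: fully open they stand 13 mm farther back than shut.
Start: joints at [-1.337, 0.599, -0.003, 1.599, 0.002, 0.943, -0.08], TCP at [0.222, 0.69, 0.231] pointing down, gripper open.
Joint ranges: [-2.57, 2.57], [-0.35, 1.97], [-1.29, 1.29], [0.11, 2.56], [-1.05, 4.19], [0.11, 1.86], [-2.63, 2.63]. Speed limits (rad/s): [2.22, 2.22, 3.01, 3.01, 3.14, 3.14, 3.14].

INTERFACE

Orientations are given as a unit quaternion [x, y, z, w].
In Python, from workcell import robot gives the robot as it stands.
- The arm moves only by the shell command python3 -m jog 'ROWS' [FORCE]. ROWS is JSON, a list of rows, each a list of 3 entries, a list of its own where there are three numbers: the shift along the tool's x, y, z as a fraction of full scale, then the turn, a rotation vector about the tool's x, y, z as a fraction of full scale, then the opening, from 0 (shut) to 1 (fully open). A call has 1 to 20 rows; each row shifts and turns the commanded pose from where the row before left it, along the tool's axes as they then stand; what a row does not reach is not made up. Full scale, the value 1, is 0.03 m for a shift and 0.08 rad for a turn. A row lasts 1/10 s, in which the tool goes at most 50 mm and 8.59 degrees, less where a joint would pass 70% of its speed; a pose out of reach is approached as far as the arm can. A call with a number of a shift or a turn outside -1 to 1 is refused whole. A call with a gripper value outside its range is refused whole. The fingers move at their own pace and stop on an object; FORCE is the grip in N (left out, the last holds). Time passes only in rows, so rows that do not move let the fingers close. It gives the time, the measured TCP pose, the force, the opening and the grip force at its end, in the units of the state.
- robot.observe(): the state, without advancing time (a new reading comes with each control period).
- robot.grab_frame(name): name is "side" or "top" or "wrist"; returns (picture, depth): 480x640x3 uint8, blue, green, red; 480x640 float32, m along the optical axis (not along the pixel's ray), 0 where there is no reading.
- robot.camera_model(name): a dict with "fx", "fy", "cx", "cy" (pixels), "R" (3x3) and "t" (3): a world point X has camera coordinates R X + t; the wrist camera has in their place "hand_eye" (4x4, takes a point from camera to tool coordinates, whose origin is the TCP and whose axes are the flange's). Camera axes: x right, y down, z forward; pixel columns grow to the right and rows downward; lengths in m; the calibration is good to about 2 mm. A picture is of the moment at which its call begins: read the wrist's pose just before it. camera_model takes no time and is no camera call.
- robot.finish_job(): hands the job in; it is judged then, once.
Trained networks look in the newest picture that a camera, given by its name, has taken for a name from the list of things; names that differ only in an ending like _2 or _b are one class to them, and where a whole thing is asked for, a point or a joint stands for the part that bears it (a point fixed in the world has none). Each returns a list of dicts, best first, with "confidence" (0 to 1); they miss things now and then, are a little off and sometimes report something else, mostly with a low value. They report only what shows in the picture. A call takes as long as a camera call. They do not tell look-alikes from the thing itself.
- robot.find_in(camera, label): "point" ([column, row] in pixels, amid what is visible of it).
- robot.spot_point(camera, label): "point" ([column, row] in pixels: a listed point, or the origin of a listed thing).
The state is a dict: "time_s": time; "joint_positions": joint angles; "dq": joint speeds; "effort": joint torques, N m; "position": TCP position; "eef_rot": TCP orientation; "force": force on the tool from outside, world axes, zero at the start; "moment": the same for the moment, N m; "opening": opening from 0.0 (shut) to 1.0 (fully open); "finger_force": force on a finger pad.
Only numpy, scipy, OpenCV 4.12 (cv2) and the standard library are available. Lean on these libraries where they do the work, as an engineer would, in place of code of your own. Each camera call takes 0.05 s, during which the arm holds its last target. There are 200 camera calls.

## Working session

There is one attempt and no reset: what is moved stays moved. The work goes in short steps, Python scripts to look and compute and a shell command to move; the robot and the scene stay as the last step left them, time stands still between calls to the robot, and variables do not carry over. Pictures are saved under pics/ and viewed, at most 10 in all, crops included, and the job is handed in when it is done.

```bash
mkdir -p pics; cat > h.py <<'E'
import numpy as np, cv2
from scipy.spatial.transform import Rotation as Ro
from workcell import robot
def pose():
    s=robot.observe(); T=np.eye(4); T[:3,:3]=Ro.from_quat(s["eef_rot"]).as_matrix(); T[:3,3]=s["position"]; return T
def snap(c):
    T=pose(); im,d=robot.grab_frame(c); return im,d,T
def cam2world(c,T):
    m=robot.camera_model(c)
    if "hand_eye" in m: return m,T@np.array(m["hand_eye"])
    M=np.eye(4); R=np.array(m["R"]); M[:3,:3]=R.T; M[:3,3]=-R.T@np.array(m["t"]); return m,M
def cloud(c,d,T):
    m,M=cam2world(c,T); v,u=np.mgrid[:480,:640]
    P=np.stack([(u-m["cx"])/m["fx"]*d,(v-m["cy"])/m["fy"]*d,d],-1)@M[:3,:3].T+M[:3,3]; P[d==0]=np.nan; return P
def onplane(c,T,uv,z):
    m,M=cam2world(c,T); r=M[:3,:3]@np.array([(uv[0]-m["cx"])/m["fx"],(uv[1]-m["cy"])/m["fy"],1]); return M[:3,3]+r*(z-M[2,3])/r[2]
E
python3 - <<'E'
from h import *
for c in ["top","side"]:
    im,d,T=snap(c); cv2.imwrite(f"pics/{c}1.png",im); P=cloud(c,d,T); np.save(f"pics/{c}P.npy",P)
    for l in ["nut","pad_a","grip_a","knob_b","knob_c","bin_hex","held_b","held_c"]:
        for r in robot.spot_point(c,l)[:5]:
            u,v=map(int,np.round(r["point"])); p=P[min(v,479),min(u,639)]
            print(c,l,round(r["confidence"],2),(u,v),np.round(p,3))
s=robot.observe(); print(s["time_s"],s["position"],s["eef_rot"],s["force"])
print(np.round(robot.camera_model("wrist")["hand_eye"],3))
E
```

```text
top nut 0.58 (257, 191) [ 0.648  0.202 -0.001]
top nut 0.49 (241, 333) [0.356 0.226 0.001]
top nut 0.46 (262, 267) [0.49  0.184 0.032]
top pad_a 0.93 (473, 229) [ 0.573 -0.235  0.049]
top pad_a 0.75 (401, 260) [ 0.507 -0.087  0.081]
top pad_a 0.54 (143, 242) [0.536 0.426 0.023]
top pad_a 0.2 (474, 266) [ 0.498 -0.229  0.079]
top knob_b 0.71 (399, 262) [ 0.503 -0.084  0.079]
top knob_b 0.69 (438, 268) [ 0.494 -0.165  0.049]
top knob_b 0.53 (442, 225) [ 0.579 -0.172  0.055]
top knob_c 0.71 (399, 262) [ 0.503 -0.084  0.079]
top knob_c 0.69 (438, 268) [ 0.494 -0.165  0.049]
top knob_c 0.53 (442, 225) [ 0.579 -0.172  0.055]
top bin_hex 0.64 (260, 253) [0.518 0.189 0.037]
top held_b 0.55 (406, 224) [ 0.58  -0.101  0.052]
top held_b 0.51 (439, 226) [ 0.578 -0.168  0.046]
top held_c 0.55 (406, 224) [ 0.58  -0.101  0.052]
top held_c 0.51 (439, 226) [ 0.578 -0.168  0.046]
side nut 0.88 (395, 368) [0.359 0.22  0.009]
side nut 0.61 (328, 303) [0.498 0.191 0.044]
side nut 0.6 (232, 226) [0.78  0.108 0.015]
side nut 0.48 (252, 281) [0.653 0.2   0.014]
side pad_a 0.72 (402, 158) [ 0.574 -0.234  0.05 ]
side pad_a 0.2 (210, 421) [0.534 0.437 0.026]
side grip_a 0.8 (433, 155) [ 0.505 -0.235  0.081]
side knob_b 0.8 (416, 188) [ 0.499 -0.145  0.055]
side knob_b 0.77 (401, 204) [ 0.5   -0.076  0.062]
side knob_c 0.8 (416, 188) [ 0.499 -0.145  0.055]
side knob_c 0.77 (401, 204) [ 0.5   -0.076  0.062]
side bin_hex 0.79 (325, 296) [0.512 0.178 0.04 ]
side held_b 0.76 (366, 190) [ 0.582 -0.084  0.058]
side held_b 0.54 (381, 173) [ 0.584 -0.154  0.055]
side held_c 0.76 (366, 190) [ 0.582 -0.084  0.058]
side held_c 0.54 (381, 173) [ 0.584 -0.154  0.055]
0.9 [0.22171624 0.69028134 0.23133412] [1.54760268e-01 9.87952052e-01 4.47785457e-05 1.89841777e-05] [ 0.23222897 -0.14064686 -0.02333524]
[[-0.001 -0.947 -0.322  0.084]
 [ 1.    -0.001 -0.001 -0.001]
 [ 0.001 -0.322  0.947 -0.144]
 [ 0.     0.     0.     1.   ]]
```

View pics/top1.png

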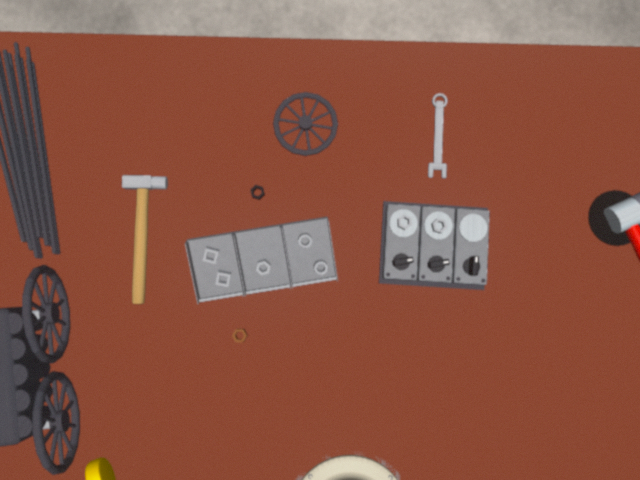

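```bash
python3 - <<'E'
from h import *
P=np.load("pics/topP.npy").reshape(-1,3); z=P[:,2]
# blocks: pads & block top
def reg(x0,x1,y0,y1,z0,z1): 
    m=(P[:,0]>x0)&(P[:,0]<x1)&(P[:,1]>y0)&(P[:,1]<y1)&(z>z0)&(z<z1); return P[m]
B=reg(.4,.7,-.3,-.03,.038,.056); print("blocks", cv2.minAreaRect((B[:,:2]*1000).astype(np.float32)))
W=reg(.45,.55,-.29,-.19,.07,.095); print("wing",len(W),np.median(W,0), cv2.minAreaRect((W[:,:2]*1000).astype(np.float32)))
N=reg(.46,.53,.15,.23,.03,.08); print(len(N))
# the bin region
print(T:=pose())
E
```

```text
blocks ((541.771728515625, -163.28176879882812), (206.71168518066406, 150.22763061523438), 87.32383728027344)
wing 140 [ 0.49869162 -0.2296886   0.07959886] ((498.598388671875, -230.89271545410156), (13.304362297058105, 37.897743225097656), 83.65989685058594)
1052
[[-9.52098518e-01  3.05791446e-01  5.13707941e-05  2.21716237e-01]
 [ 3.05791449e-01  9.52098515e-01  8.26021195e-05  6.90281337e-01]
 [-2.36510352e-05  9.43541051e-05 -9.99999995e-01  2.31334117e-01]
 [ 0.00000000e+00  0.00000000e+00  0.00000000e+00  1.00000000e+00]]
```

The top view shows the hex nut in the middle bin at (262,267), with square nuts in the left bin and collars in the right. The black and brown look-alikes are at (257,191) and (239,335). The bare pad is on the right-hand block at (473,229), and its knob is at (474,266). Next I'll work out a wrist viewing pose square to the bin floor.

```bash
cat >> h.py <<'E'
def frame(xdir,zdown):
    z=np.array(zdown,float); z/=np.linalg.norm(z); x=np.array(xdir,float); x-=z*(x@z); x/=np.linalg.norm(x)
    return np.stack([x,np.cross(z,x),z],1)
def plan(R,p,T=None):
    T=pose() if T is None else T
    d=T[:3,:3].T@(np.array(p)-T[:3,3])/.03; r=Ro.from_matrix(T[:3,:3].T@R).as_rotvec()/.08
    d2=R.T@(np.array(p)-T[:3,3])/.03
    print("shift first",np.round(d,2),"| turn",np.round(r,2),"| shift after turn",np.round(d2,2))
E
python3 - <<'E'
from h import *
a=.146; s,c=np.sin(np.pi/10),np.cos(np.pi/10)
zb=np.array([-s*np.cos(a),-s*np.sin(a),c]); xb=np.array([c*np.cos(a),c*np.sin(a),s])
plan(frame(-xb,-zb),np.array([.492,.188,.05])+.11*zb)
E
```

```text
shift first [-12.68 -13.69   2.56] | turn [-0.9  -3.86 -5.66] | shift after turn [ -4.29 -17.88   4.08]
```

```bash
python3 -m jog '[[[-0.9,-0.98,0.18],[0,0,0],0.6],[[-0.9,-0.98,0.18],[0,0,0],0.6],[[-0.9,-0.98,0.18],[0,0,0],0.6],[[-0.9,-0.98,0.18],[0,0,0],0.6],[[-0.9,-0.98,0.18],[0,0,0],0.6],[[-0.9,-0.98,0.18],[0,0,0],0.6],[[-0.9,-0.98,0.18],[0,0,0],0.6],[[-0.9,-0.98,0.18],[0,0,0],0.6],[[-0.9,-0.98,0.18],[0,0,0],0.6],[[-0.9,-0.98,0.18],[0,0,0],0.6],[[-0.9,-0.98,0.18],[0,0,0],0.6],[[-0.9,-0.98,0.18],[0,0,0],0.6],[[-0.9,-0.98,0.18],[0,0,0],0.6],[[-0.9,-0.98,0.18],[0,0,0],0.6],[[0,0,0],[-0.15,-0.64,-0.94],0.6],[[0,0,0],[-0.15,-0.64,-0.94],0.6],[[0,0,0],[-0.15,-0.64,-0.94],0.6],[[0,0,0],[-0.15,-0.64,-0.94],0.6],[[0,0,0],[-0.15,-0.64,-0.94],0.6],[[0,0,0],[-0.15,-0.64,-0.94],0.6]]' 40 && python3 -m jog '[[[0,0,0],[0,0,0],0.6],[[0,0,0],[0,0,0],0.6],[[0,0,0],[0,0,0],0.6]]'
python3 - <<'E'
from h import *
im,d,T=snap("wrist"); cv2.imwrite("pics/w1.png",im); P=cloud("wrist",d,T); np.savez("pics/w1.npz",P=P,T=T,d=d)
for l in ["nut","bin_hex","square1","collar1"]:
    for r in robot.spot_point("wrist",l)[:3]:
        u,v=map(int,np.round(r["point"])); print(l,round(r["confidence"],2),(u,v),np.round(P[min(v,479),min(u,639)],3))
print(T.round(3))
E
```

```text
time_s: 2.9
position: [0.4555, 0.1804, 0.1557]
eef_rot: [-0.047, 0.989, 0.006, 0.139]
force: [0.4, 0.2, 1.3]
opening: 0.597
finger_force: 0.0
time_s: 3.2
position: [0.457, 0.1804, 0.1559]
eef_rot: [-0.043, 0.989, 0.007, 0.139]
force: [-0.0, 0.8, 0.3]
opening: 0.602
finger_force: 0.0
nut 0.7 (315, 227) [0.493 0.182 0.034]
nut 0.69 (319, 353) [0.653 0.2   0.012]
bin_hex 0.75 (310, 244) [0.496 0.179 0.051]
square1 0.77 (454, 271) [0.514 0.284 0.046]
square1 0.67 (429, 200) [0.467 0.258 0.03 ]
collar1 0.83 (151, 208) [0.482 0.073 0.042]
collar1 0.8 (195, 284) [0.53  0.102 0.06 ]
collar1 0.52 (432, 205) [0.47  0.261 0.031]
[[-0.958 -0.088  0.274  0.457]
 [-0.084  0.996  0.025  0.18 ]
 [-0.275  0.001 -0.961  0.156]
 [ 0.     0.     0.     1.   ]]
```

View pics/w1.png

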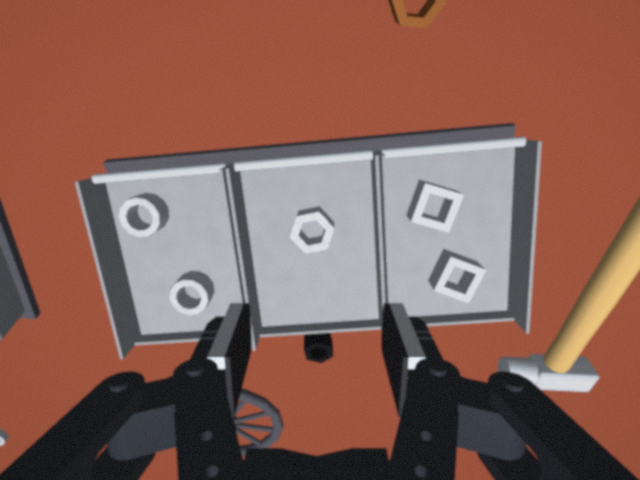

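The wrist view shows the hex nut at about (313,231) in the middle bin, clear of the walls. Next I'll fit the floor plane and the nut's top outline.

```bash
cat > fit.py <<'E'
from h import *
def plane(Q):
    for _ in range(4):
        c=Q.mean(0); n=np.linalg.svd(Q-c,full_matrices=False)[2][2]; n*=np.sign(n[2]); r=(Q-c)@n; Q=Q[abs(r)<max(.002,1.5*r.std())]
    return c,n,r.std()
def hexfit(q,half=.013):
    # q: top-face points (ring) in plane, fit hexagon by maximising inside count minus area outside
    best=None; c0=q.mean(0)
    hull=cv2.convexHull((q*1e5).astype(np.float32))[:,0]/1e5
    from scipy.optimize import minimize
    def cost(p):
        a=p[2]+np.arange(6)*np.pi/3; N=np.stack([np.cos(a),np.sin(a)],1)
        s=((hull-p[:2])@N.T).max(1)-p[3]; L=np.linalg.norm(hull-np.roll(hull,1,0),axis=1); w=L+np.roll(L,-1)
        return (w*np.minimum(abs(s),.002)).sum()/w.sum()
    for a in np.arange(0,60,5):
        r=minimize(cost,[*c0,np.radians(a),half],method="Nelder-Mead",options=dict(xatol=1e-6,fatol=1e-8,maxiter=2000,initial_simplex=np.array([[*c0,np.radians(a),half]]+[np.array([*c0,np.radians(a),half])+v for v in np.diag([.002,.002,.1,.001])])))
        if best is None or r.fun<best.fun: best=r
    return best
E
python3 - <<'E'
from fit import *
D=np.load("pics/w1.npz"); P,T=D["P"],D["T"]
F=P[175:325,250:372].reshape(-1,3); F=F[~np.isnan(F).any(1)]
c,n,sd=plane(F); print("plane",c.round(4),n.round(4),"tilt",np.degrees(np.arccos(n[2])).round(2),"dir",np.arctan2(-n[1],-n[0]).round(3),sd)
Q=P[195:270,275:352].reshape(-1,3); Q=Q[~np.isnan(Q).any(1)]; h=(Q-c)@n
print(np.histogram(h,bins=np.arange(-.004,.026,.002)))
# floor-plane axes: x up slope
x=np.array([0,0,1])-n*n[2]; x/=np.linalg.norm(x); y=np.cross(n,x)
t=Q[(h>.013)]; b=hexfit(np.stack([(t-c)@x,(t-c)@y],1)); print(len(t),b.x,b.fun, "ang deg rel xbin",np.degrees(b.x[2])%60)
cw=c+b.x[0]*x+b.x[1]*y; print("nut base centre",cw.round(4)); np.savez("nut.npz",c=cw,n=n,x=x,y=y,a=b.x[2])
E
```

```text
plane [0.5096 0.1812 0.0394] [-0.3094 -0.0557  0.9493] tilt 18.32 dir 0.178 0.0006537826295583156
(array([   8, 2266, 2295,   38,   47,   48,   51,   41,   53,   47,  457,
        404,    0,    0]), array([-0.004, -0.002,  0.   ,  0.002,  0.004,  0.006,  0.008,  0.01 ,
        0.012,  0.014,  0.016,  0.018,  0.02 ,  0.022,  0.024]))
934 [-0.01799     0.00261105  0.1182363   0.01295723] 0.00012169911391768272 ang deg rel xbin 6.774440820149947
nut base centre [0.4923 0.1808 0.0337]
```

```bash
python3 - <<'E'
from h import *
N=np.load("nut.npz"); a=N["a"]
yt=np.cos(a+np.pi/3)*N["x"]+np.sin(a+np.pi/3)*N["y"]; R=frame(np.cross(yt,-N["n"]),-N["n"]); print(R.round(3))
plan(R,N["c"]+.0325*N["n"])
E
```

```text
[[-0.928  0.206  0.309]
 [ 0.234  0.971  0.056]
 [-0.289  0.124 -0.949]]
shift first [ 0.02 -0.12  3.15] | turn [-0.42 -0.44  3.99] | shift after turn [ 0.08 -0.24  3.14]
```

```bash
python3 -m jog '[[[0,0,0],[-0.08,-0.09,0.8],0.45],[[0,0,0],[-0.08,-0.09,0.8],0.45],[[0,0,0],[-0.08,-0.09,0.8],0.45],[[0,0,0],[-0.08,-0.09,0.8],0.45],[[0,0,0],[-0.09,-0.09,0.8],0.45],[[0.02,-0.06,0.79],[0,0,0],0.45],[[0.02,-0.06,0.79],[0,0,0],0.45],[[0.02,-0.06,0.79],[0,0,0],0.45],[[0.02,-0.06,0.77],[0,0,0],0.45],[[0,0,0],[0,0,0],0.45],[[0,0,0],[0,0,0],0.45],[[0,0,0],[0,0,0],0.45]]' 40
python3 - <<'E'
from h import *
N=np.load("nut.npz"); a=N["a"]
yt=np.cos(a+np.pi/3)*N["x"]+np.sin(a+np.pi/3)*N["y"]; R=frame(np.cross(yt,-N["n"]),-N["n"])
plan(R,N["c"]+.0025*N["n"])
im,d,T=snap("wrist"); cv2.imwrite("pics/w2.png",im[120:])
E
```

```text
time_s: 4.65
position: [0.4745, 0.1749, 0.0886]
eef_rot: [0.107, 0.982, 0.038, 0.152]
force: [-0.0, 0.5, -0.4]
opening: 0.45
finger_force: 0.0
shift first [0.02 0.11 1.85] | turn [-0.18 -0.    0.16] | shift after turn [0.02 0.09 1.85]
```

View pics/w2.png

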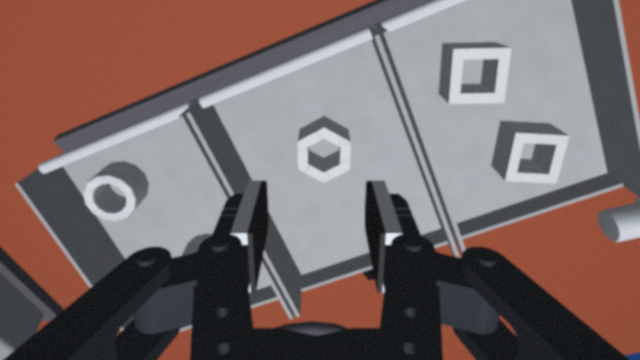

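The nut is between the fingers at (324,275 in the full frame), with two flats square to the closing line. Descending now.

```bash
python3 -m jog '[[[0.01,0.05,0.3],[-0.09,0,0.08],0.45],[[0.01,0.05,0.3],[-0.09,0,0.08],0.45],[[0,0,0.3],[0,0,0],0.45],[[0,0,0.3],[0,0,0],0.45],[[0,0,0.3],[0,0,0],0.45],[[0,0,0.2],[0,0,0],0.45],[[0,0,0],[0,0,0],0.45],[[0,0,0],[0,0,0],0.45]]' 40
python3 - <<'E'
from h import *
N=np.load("nut.npz"); a=N["a"]
yt=np.cos(a+np.pi/3)*N["x"]+np.sin(a+np.pi/3)*N["y"]; R=frame(np.cross(yt,-N["n"]),-N["n"])
plan(R,N["c"]+.0025*N["n"])
E
```

```text
time_s: 5.5
position: [0.49, 0.1807, 0.0393]
eef_rot: [0.112, 0.981, 0.046, 0.152]
force: [0.3, 0.2, -0.5]
opening: 0.452
finger_force: 0.0
shift first [-0.02 -0.    0.12] | turn [-0.   -0.02  0.  ] | shift after turn [-0.02 -0.    0.12]
```

```bash
python3 -m jog '[[[-0.02,0,0.12],[0,0,0],0.45],[[0,0,0],[0,0,0],0.35],[[0,0,0],[0,0,0],0.3],[[0,0,0],[0,0,0],0.2],[[0,0,0],[0,0,0],0.1],[[0,0,0],[0,0,0],0],[[0,0,0],[0,0,0],0],[[0,0,0],[0,0,0],0],[[0,0,0],[0,0,0],0]]' 40
```

```text
time_s: 6.4
position: [0.4919, 0.1808, 0.0365]
eef_rot: [0.112, 0.981, 0.046, 0.152]
force: [-1.2, -0.7, 5.5]
opening: 0.293
finger_force: 39.8
```

```bash
python3 - <<'E'
from h import *
N=np.load("nut.npz"); T=pose(); v=T[:3,:3].T@(N["c"]-T[:3,3]); print("nut base in tool",v.round(4)); np.save("held.npy",v)
E
python3 -m jog '[[[0,0,-0.3],[0,0,0],0],[[0,0,-0.6],[0,0,0],0],[[0,0,-0.8],[0,0,0],0],[[0,0,-0.8],[0,0,0],0],[[0,0,-0.8],[0,0,0],0],[[0,0,-0.8],[0,0,0],0],[[0,0,0],[0,0,0],0],[[0,0,0],[0,0,0],0]]' 40
python3 - <<'E'
from h import *
plan(frame([-1,.047,0],[0,0,-1]),[.574,-.2345,.165])
E
```

```text
nut base in tool [ 0.0004 -0.0003  0.0027]
time_s: 7.2
position: [0.4564, 0.1733, 0.1428]
eef_rot: [0.111, 0.981, 0.043, 0.151]
force: [-0.0, 0.5, -1.5]
opening: 0.293
finger_force: 39.4
shift first [ -7.   -12.32  -0.19] | turn [ 1.17  3.78 -2.22] | shift after turn [ -4.55 -13.4   -0.74]
```

```bash
python3 -m jog '[[[0,0,0],[0.23,0.76,-0.44],0],[[0,0,0],[0.23,0.76,-0.44],0],[[0,0,0],[0.23,0.76,-0.44],0],[[0,0,0],[0.23,0.76,-0.44],0],[[0,0,0],[0.24,0.76,-0.45],0],[[-0.33,-0.96,-0.05],[0,0,0],0],[[-0.33,-0.96,-0.05],[0,0,0],0],[[-0.33,-0.96,-0.05],[0,0,0],0],[[-0.33,-0.96,-0.05],[0,0,0],0],[[-0.33,-0.96,-0.05],[0,0,0],0],[[-0.33,-0.96,-0.05],[0,0,0],0],[[-0.33,-0.96,-0.05],[0,0,0],0],[[-0.33,-0.96,-0.05],[0,0,0],0],[[-0.33,-0.96,-0.05],[0,0,0],0],[[-0.33,-0.96,-0.05],[0,0,0],0],[[-0.33,-0.96,-0.05],[0,0,0],0],[[-0.33,-0.96,-0.05],[0,0,0],0],[[-0.33,-0.96,-0.05],[0,0,0],0],[[-0.33,-0.96,-0.05],[0,0,0],0]]' 40
python3 -m jog '[[[0,0,0],[0,0,0],0],[[0,0,0],[0,0,0],0],[[0,0,0],[0,0,0],0]]' 40
python3 - <<'E'
from h import *
im,d,T=snap("wrist"); cv2.imwrite("pics/w3.png",im); P=cloud("wrist",d,T); np.savez("pics/w3.npz",P=P,T=T,im=im)
for l in ["nut","pad_a","grip_a","knob_b"]:
    for r in robot.spot_point("wrist",l)[:3]:
        u,v=map(int,np.round(r["point"])); print(l,round(r["confidence"],2),(u,v),np.round(P[min(v,479),min(u,639)],3))
plan(frame([-1,.047,0],[0,0,-1]),[.574,-.2345,.165])
E
```

```text
time_s: 9.1
position: [0.5547, -0.2499, 0.1694]
eef_rot: [0.055, 0.997, 0.006, 0.056]
force: [-0.5, -0.1, -0.9]
opening: 0.294
finger_force: 39.5
time_s: 9.4
position: [0.5545, -0.2465, 0.1698]
eef_rot: [0.054, 0.997, 0.007, 0.056]
force: [0.5, -1.0, 0.0]
opening: 0.289
finger_force: 39.5
nut 0.87 (317, 312) [ 0.542 -0.246  0.183]
pad_a 0.82 (328, 236) [ 0.575 -0.239  0.05 ]
pad_a 0.64 (550, 108) [ 0.501 -0.107  0.069]
grip_a 0.78 (325, 128) [ 0.496 -0.234  0.082]
knob_b 0.69 (439, 115) [ 0.497 -0.171  0.075]
knob_b 0.61 (548, 108) [ 0.501 -0.108  0.069]
shift first [-0.56  0.45  0.26] | turn [ 0.21  1.41 -0.75] | shift after turn [-0.61  0.42  0.19]
```

View pics/w3.png

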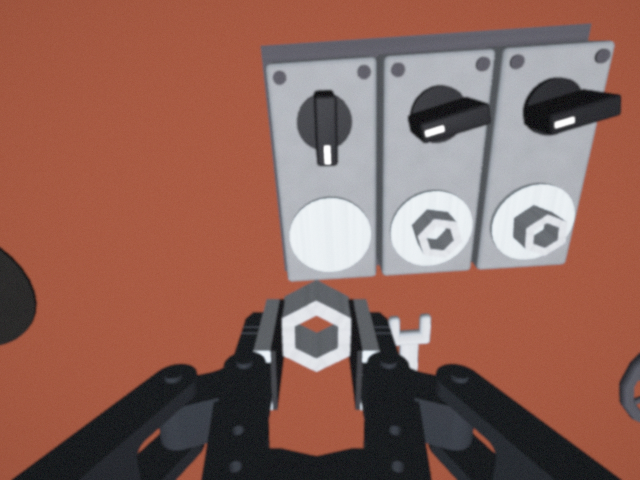

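The nut is held squarely at (317,335). The bare pad is at (330,235), and its knob is near off at (325,128). Measuring the pad, the wing and the held nut.

```bash
python3 - <<'E'
from fit import *
D=np.load("pics/w3.npz"); P,T,im=D["P"],D["T"],D["im"]; g=im.min(2)
C=[]
for (u,v) in [(330,235),(432,228),(533,222)]:
    m=np.zeros_like(g); m[v-48:v+45,u-47:u+47]=(g[v-48:v+45,u-47:u+47]>205)*255
    k=max(cv2.findContours(m,cv2.RETR_EXTERNAL,cv2.CHAIN_APPROX_NONE)[0],key=cv2.contourArea)
    q=np.array([onplane("wrist",T,p,.048)[:2] for p in k[:,0].astype(float)])
    (c,r)=cv2.minEnclosingCircle((q*1e3).astype(np.float32)); e=cv2.fitEllipse((q*1e3).astype(np.float32)); print("pad",np.round(c,1),round(r,1),np.round(e[0],1),np.round(e[1],1)); C.append(np.array(e[0])/1e3)
z=P[...,2]
S=P[60:190,265:385].reshape(-1,3); S=S[(S[:,2]>.072)&(S[:,2]<.1)]; r=cv2.minAreaRect((S[:,:2]*1e3).astype(np.float32)); print("wing",len(S),r,np.median(S[:,2]))
F=P[210:260,305:355].reshape(-1,3); print("pad z",np.nanmedian(F[:,2]))
Q=P[295:378,275:360].reshape(-1,3); Q=Q[~np.isnan(Q).any(1)]; t=(Q-T[:3,3])@T[:3,:3]; t=t[(t[:,2]<-.008)&(t[:,2]>-.024)&(abs(t[:,1])<.0125)&(abs(t[:,0])<.018)]
c,n,sd=plane(t); print("nut top in tool",c.round(4),n.round(3),sd,len(t))
E
```

```text
pad [ 575.9 -237.7] 28.4 [ 576.2 -237.6] [55.4 56. ]
pad [ 579.4 -167.2] 28.4 [ 579.4 -167.2] [55.4 55.9]
pad [583.2 -96.1] 28.9 [582.7 -96.7] [55.4 55.9]
wing 1593 ((498.5262145996094, -233.7750701904297), (12.012718200683594, 38.26607894897461), 86.33075714111328) 0.0814451704201044
pad z 0.04965026769048356
nut top in tool [ 0.0017 -0.0002 -0.0148] [-0.005  0.008  1.   ] 0.0006774643294351069 3402
```

```bash
python3 - <<'E'
from h import *
plan(frame([-1,.047,0],[0,0,-1]),[.5763,-.2362,.065])
E
```

```text
shift first [-0.27  0.34  3.58] | turn [ 0.21  1.41 -0.75] | shift after turn [-0.69  0.37  3.52]
```

```bash
python3 -m jog '[[[0,0,0],[0.1,0.7,-0.38],0],[[0,0,0],[0.11,0.71,-0.37],0],[[-0.35,0.19,0],[0,0,0],0],[[-0.34,0.18,0],[0,0,0],0],[[0,0,0.5],[0,0,0],0],[[0,0,0.5],[0,0,0],0],[[0,0,0.5],[0,0,0],0],[[0,0,0.5],[0,0,0],0],[[0,0,0.5],[0,0,0],0],[[0,0,0.5],[0,0,0],0],[[0,0,0.5],[0,0,0],0],[[0,0,0],[0,0,0],0],[[0,0,0],[0,0,0],0],[[0,0,0],[0,0,0],0]]' 40
python3 - <<'E'
from h import *
plan(frame([-1,.047,0],[0,0,-1]),[.5763,-.2362,.0535])
E
```

```text
time_s: 11.05
position: [0.5767, -0.2368, 0.0661]
eef_rot: [0.024, 1.0, 0.0, 0.001]
force: [-0.3, -0.9, -0.4]
opening: 0.289
finger_force: 39.5
shift first [0.02 0.02 0.42] | turn [ 0.    0.02 -0.01] | shift after turn [0.02 0.02 0.42]
```

```bash
python3 -m jog '[[[0.02,0.02,0.14],[0,0,0],0],[[0,0,0.14],[0,0,0],0],[[0,0,0.14],[0,0,0],0],[[0,0,0],[0,0,0],0],[[0,0,0],[0,0,0],0]]' 40
python3 -m jog '[[[0,0,0.04],[0,0,0],0],[[0,0,0],[0,0,0],0],[[0,0,0],[0,0,0],0]]' 40
```

```text
time_s: 11.55
position: [0.5756, -0.2362, 0.0528]
eef_rot: [0.024, 1.0, 0.0, 0.0]
force: [-0.1, -0.3, -0.9]
opening: 0.292
finger_force: 39.6
time_s: 11.85
position: [0.5757, -0.2362, 0.0527]
eef_rot: [0.024, 1.0, -0.0, 0.0]
force: [-3.4, 1.4, 11.6]
opening: 0.295
finger_force: 40.9
```

Contact with the pad at z = 0.0527. Easing off slightly and releasing.

```bash
python3 -m jog '[[[0,0,-0.02],[0,0,0],0],[[0,0,0],[0,0,0],0.3],[[0,0,0],[0,0,0],0.33],[[0,0,0],[0,0,0],0.36],[[0,0,0],[0,0,0],0.4],[[0,0,0],[0,0,0],0.45],[[0,0,0],[0,0,0],0.45],[[0,0,0],[0,0,0],0.45]]' 20 && python3 -m jog '[[[0,0,-0.3],[0,0,0],0.45],[[0,0,-0.6],[0,0,0],0.45],[[0,0,-0.8],[0,0,0],0.45],[[0,0,-0.8],[0,0,0],0.45],[[0,0,-0.8],[0,0,0],0.45],[[0,0,-0.5],[0,0,0],0.45],[[0,0,0],[0,0,0],0.45],[[0,0,0],[0,0,0],0.45]]' 20
python3 - <<'E'
from h import *
im,d,T=snap("wrist"); cv2.imwrite("pics/w4.png",im); P=cloud("wrist",d,T); np.savez("pics/w4.npz",P=P,T=T,im=im)
for l in ["nut","grip_a"]:
    for r in robot.spot_point("wrist",l)[:3]:
        u,v=map(int,np.round(r["point"])); print(l,round(r["confidence"],2),(u,v),np.round(P[min(v,479),min(u,639)],3))
S=P.reshape(-1,3); S=S[(S[:,2]>.076)&(S[:,2]<.09)&(abs(S[:,0]-.4985)<.03)&(abs(S[:,1]+.2335)<.03)]
print("wing",len(S),cv2.minAreaRect((S[:,:2]*1e3).astype(np.float32)))
S=P.reshape(-1,3); S=S[(S[:,2]>.061)&(S[:,2]<.072)&(abs(S[:,0]-.5755)<.025)&(abs(S[:,1]+.2365)<.025)]
from fit import *
print("nut",len(S),cv2.minEnclosingCircle((S[:,:2]*1e3).astype(np.float32)),plane(S))
E
```

```text
time_s: 12.65
position: [0.5757, -0.2362, 0.0523]
eef_rot: [0.024, 1.0, 0.0, 0.0]
force: [-0.4, 0.7, -0.1]
opening: 0.451
finger_force: 0.0
time_s: 13.45
position: [0.5753, -0.2365, 0.1662]
eef_rot: [0.024, 1.0, 0.0, 0.0]
force: [-0.3, -0.3, 0.1]
opening: 0.454
finger_force: 0.0
nut 0.65 (317, 228) [ 0.574 -0.237  0.05 ]
grip_a 0.98 (316, 111) [ 0.498 -0.234  0.081]
grip_a 0.72 (429, 109) [ 0.499 -0.173  0.081]
wing 1615 ((498.5399169921875, -233.66673278808594), (11.892897605895996, 37.53875732421875), 86.59993743896484)
nut 1059 ((574.5439453125, -236.67190551757812), 14.965208053588867) (array([ 0.57434591, -0.23674328,  0.06751722]), array([-0.00571744,  0.00279777,  0.99997974]), np.float64(0.0006738975588733003))
```

View pics/w4.png

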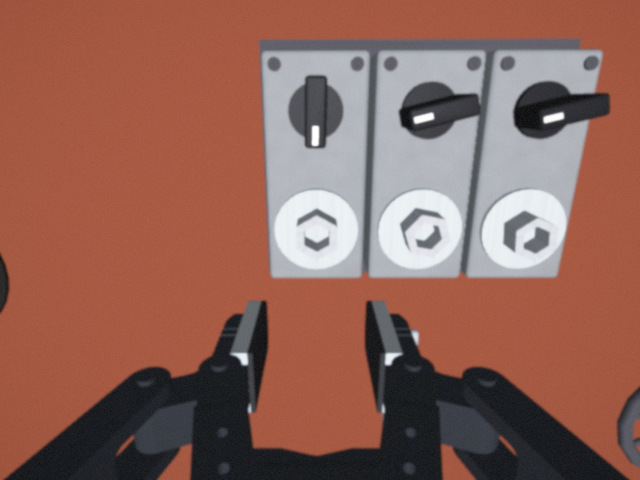

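The nut lies flat and centred on the pad at (316,232), with no tilt. The knob is still off, with its wing at (316,111).

```bash
python3 - <<'E'
from h import *
plan(frame([-1,.059,0],[0,0,-1]),[.4985,-.2337,.1]); print(np.round(robot.observe()["joint_positions"],3))
E
```

```text
shift first [ 2.55 -0.04  2.18] | turn [ 0.01 -0.02  0.14] | shift after turn [ 2.55 -0.07  2.17]
[ 0.757  0.645 -0.704  1.873  0.554  0.831  1.287]
```

```bash
python3 -m jog '[[[0.51,-0.01,0],[0,0,0.07],0.3],[[0.51,-0.01,0],[0,0,0.07],0.3],[[0.51,-0.02,0.2],[0,0,0],0.3],[[0.51,-0.01,0.5],[0,0,0],0.3],[[0.51,-0.01,0.5],[0,0,0],0.3],[[0,0,0.5],[0,0,0],0.3],[[0,0,0.48],[0,0,0],0.3],[[0,0,0],[0,0,0],0.3],[[0,0,0],[0,0,0],0.3]]' 25
python3 - <<'E'
from h import *
plan(frame([-1,.059,0],[0,0,-1]),[.4985,-.2337,.055]); print(np.round(robot.observe()["joint_positions"],3))
E
```

```text
time_s: 14.5
position: [0.5, -0.2333, 0.1005]
eef_rot: [0.029, 1.0, 0.001, 0.0]
force: [-0.6, -0.9, 0.5]
opening: 0.301
finger_force: 0.0
shift first [ 0.05 -0.02  1.52] | turn [0.01 0.   0.  ] | shift after turn [ 0.05 -0.02  1.52]
[ 0.761  0.653 -0.628  2.079  0.664  0.616  1.181]
```

```bash
python3 -m jog '[[[0.05,-0.02,0.3],[0,0,0],0.3],[[0,0,0.3],[0,0,0],0.3],[[0,0,0.3],[0,0,0],0.3],[[0,0,0.3],[0,0,0],0.3],[[0,0,0.3],[0,0,0],0.3],[[0,0,0],[0,0,0],0.3],[[0,0,0],[0,0,0],0.2],[[0,0,0],[0,0,0],0.1],[[0,0,0],[0,0,0],0],[[0,0,0],[0,0,0],0],[[0,0,0],[0,0,0],0],[[0,0,0],[0,0,0],0]]' 25
```

```text
time_s: 15.7
position: [0.4978, -0.2333, 0.056]
eef_rot: [0.029, 1.0, 0.001, 0.0]
force: [-0.1, 5.9, -1.8]
opening: 0.138
finger_force: 27.3
```

Wing gripped. First half of the clockwise turn.

```bash
python3 -m jog '[[[0,0,0],[0,0,0.5],0],[[0,0,0],[0,0,0.8],0],[[0,0,0],[0,0,0.8],0],[[0,0,0],[0,0,0.8],0],[[0,0,0],[0,0,0.8],0],[[0,0,0],[0,0,0.8],0],[[0,0,0],[0,0,0.8],0],[[0,0,0],[0,0,0.8],0],[[0,0,0],[0,0,0],0],[[0,0,0],[0,0,0],0]]' 25
python3 - <<'E'
from h import *
T=pose(); s=robot.observe(); print("turned", Ro.from_matrix(frame([-1,.047,0],[0,0,-1]).T@T[:3,:3]).as_rotvec().round(3), s["moment"],np.round(s["joint_positions"],3))
E
```

```text
time_s: 16.7
position: [0.498, -0.2326, 0.0561]
eef_rot: [0.27, 0.963, 0.001, 0.0]
force: [0.9, 8.2, -1.4]
opening: 0.131
finger_force: 27.2
turned [-0.002 -0.     0.499] [ 1.56452956 -0.08776678 -0.0285695 ] [ 0.625  0.684 -0.425  2.115  0.616  0.463  0.748]
```

```bash
python3 -m jog '[[[0,0,0],[0,0,0.8],0],[[0,0,0],[0,0,0.8],0],[[0,0,0],[0,0,0.8],0],[[0,0,0],[0,0,0.8],0],[[0,0,0],[0,0,0.8],0],[[0,0,0],[0,0,0.8],0],[[0,0,0],[0,0,0.8],0],[[0,0,0],[0,0,0.8],0],[[0,0,0],[0,0,0.8],0],[[0,0,0],[0,0,0.8],0],[[0,0,0],[0,0,0.8],0],[[0,0,0],[0,0,0.8],0],[[0,0,0],[0,0,0.5],0],[[0,0,0],[0,0,0],0],[[0,0,0],[0,0,0],0]]' 25
python3 - <<'E'
from h import *
T=pose(); s=robot.observe(); print("turned", Ro.from_matrix(frame([-1,.047,0],[0,0,-1]).T@T[:3,:3]).as_rotvec().round(3), s["moment"],np.round(s["joint_positions"],3))
E
```

```text
time_s: 18.2
position: [0.499, -0.2318, 0.0561]
eef_rot: [0.626, 0.78, 0.002, 0.0]
force: [3.2, 9.6, -3.4]
opening: 0.132
finger_force: 27.1
turned [-0.004 -0.     1.306] [ 2.00797066 -0.52515144 -0.01454475] [ 0.483  0.659 -0.217  2.123  0.346  0.39   0.206]
```

```bash
python3 -m jog '[[[0,0,0],[0,0,0.4],0],[[0,0,0],[0,0,0.4],0],[[0,0,0],[0,0,0],0],[[0,0,0],[0,0,0],0]]' 25
python3 - <<'E'
from h import *
T=pose(); s=robot.observe(); print("turned", Ro.from_matrix(frame([-1,.047,0],[0,0,-1]).T@T[:3,:3]).as_rotvec().round(3), s["moment"])
E
```

```text
time_s: 18.6
position: [0.4991, -0.2318, 0.056]
eef_rot: [0.65, 0.76, 0.002, 0.0]
force: [3.4, 9.5, -2.8]
opening: 0.133
finger_force: 27.9
turned [-0.004 -0.     1.368] [ 2.06072444 -0.60064261  0.46127477]
```

The moment about z rose to 0.46 N m, so the knob is at its stop. Releasing, backing off and checking.

```bash
python3 -m jog '[[[0,0,0],[0,0,0],0.15],[[0,0,0],[0,0,0],0.2],[[0,0,0],[0,0,0],0.25],[[0,0,0],[0,0,0],0.3],[[0,0,0],[0,0,0],0.3],[[0,0,-0.3],[0,0,0],0.3],[[0,0,-0.6],[0,0,0],0.3],[[0,0,-0.8],[0,0,0],0.3],[[0,0,-0.8],[0,0,0],0.3],[[0,0,-0.8],[0,0,0],0.3],[[0,0,-0.8],[0,0,0],0.3],[[0,0,-0.8],[0,0,0],0.3],[[0,0,0],[0,0,0],0.3],[[0,0,0],[0,0,0],0.3]]' 25
python3 - <<'E'
from fit import *
im,d,T=snap("top"); P=cloud("top",d,T); cv2.imwrite("pics/t5.png",cv2.resize(im[180:310,360:510],None,fx=4,fy=4))
im,d,T=snap("wrist"); P=cloud("wrist",d,T).reshape(-1,3); cv2.imwrite("pics/w5.png",im)
S=P[(P[:,2]>.076)&(P[:,2]<.09)&(abs(P[:,0]-.4985)<.028)&(abs(P[:,1]+.2335)<.028)]; print("wing",len(S),cv2.minAreaRect((S[:,:2]*1e3).astype(np.float32)))
S=P[(P[:,2]>.061)&(P[:,2]<.072)&(abs(P[:,0]-.5755)<.025)&(abs(P[:,1]+.2365)<.025)]; print("nut",len(S),S.mean(0) if len(S) else 0)
E
```

```text
time_s: 20.0
position: [0.4976, -0.2345, 0.2037]
eef_rot: [0.652, 0.758, 0.0, 0.001]
force: [-1.0, -0.1, 0.3]
opening: 0.302
finger_force: 0.0
wing 928 ((498.27545166015625, -233.9864044189453), (11.698868751525879, 38.18267822265625), 8.958067893981934)
nut 880 [ 0.574182   -0.23660344  0.06675922]
```

View pics/w5.png

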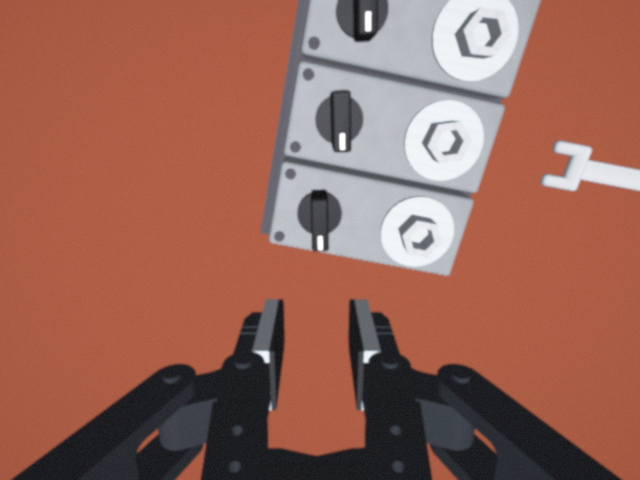

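The nut sits centred on its pad at (418,232). The knob at (320,215) is parallel to its neighbours, about 1.36 rad by measurement, so it is at the stop, and the gripper is clear.

```bash
python3 -c "
from workcell import robot
print(robot.finish_job())"
```

```text
the job is handed in; nothing more can be done
None
```

The hex nut lies flat on the formerly bare pad, about 1–2 mm off its middle. Its knob is turned clockwise to the stop, the gripper is clear, and the job was handed in at about 20 s; no verdict came back.

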